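Reset the tripped breaker under the push-to-open flap

ROBOT

A 6-joint arm with a two-finger parallel gripper is mounted at the origin on a cart in front of the work surface, level with it; the furniture and walls round the work are solid. World frame = base frame: x ahead of the robot, y to its left, z up, the work surface at z = 0. Lengths are in m, angles in rad, forces in N, time in s.
With the tool pointing down it reaches from about 0.275 to 0.725 m from the base axis. Payload 5.6 kg.
Tool frame: the origin (TCP) lies on the centre line of the jaws, within the pads' length; the fingertips stand 11 mm ahead of it and the grasp point (between the pads) lies 8 mm behind it; z points along the fingers, y is the line along which they close (so a half turn about z gives the same grasp; the last joint's range is limited). The gripper opens to 85 mm and grips with 20 to 120 N. Pads are 22 mm wide; open, the fingers measure 114 mm over their backs; the gripper's body (76 mm by 85 mm) begins 54 mm behind the grasp point. The pads swing forward as they close: fully open they stand 13 mm farther back than shut.
Start: joints at [1.501, 0.255, 0.108, 0, -1.424, -0.285], TCP at [0.191, 0.516, 0.242] pointing down, gripper open.
Joint ranges: [-2.95, 2.95], [-1.21, 1.97], [-1.09, 1.5], [-2.87, 1.71], [-2.94, -0.07], [-3.05, 3.05]. Speed limits (rad/s): [2.57, 2.57, 3.14, 3.14, 3.14, 3.14].

INTERFACE

Orientations are given as [roll, pitch, yaw] about the fixed x, y, z axes, in that order (R = Rz(yaw) Ry(pitch) Rx(roll)).
In Python, from workcell import telemetry, imaging, ticket gives the robot as it stands. The module is installed in compiled form; this text tells all that it offers.
- The arm moves only by the tool apply_moves, never from a script. Its argument "steps" is a list of rows, each a list of 2 entries, a list of its own where there are three numbers: the shift along the world's x, y, z in m, then the turn, a rotation vector about the world's x, y, z in rad. A call has exactly 10 rows; each row is the pose to reach, as a shift and turn from the pose commanded when the call began; what a row does not reach only later rows make up. A row lasts 1/10 s, in which the tool goes at most 50 mm and 8.59 degrees, less where a joint would pass 70% of its speed; a pose out of reach is approached as far as the arm can. A call with a gripper value outside its range is refused whole. "fingers" is the closure, from -1 (fully open) to 1 (shut), so that 0 is half open, set as the call begins (left out, the last holds). The fingers move at their own pace and stop on an object; "squeeze" is the grip in N (left out, the last holds). Time passes only in rows, so rows that repeat a pose let the fingers close, or fill a call up. It gives the time, the measured TCP pose, the force, the opening and the grip force at its end, in the units of the state.
- telemetry.sense(): the state, without advancing time (a new reading comes with each control period).
- imaging.capture(name): name is "scene" or "top"; returns the picture (480x640x3 uint8, red, green, blue); there is no depth.
- imaging.camera_info(name): a dict with "fovy" (degrees; the focal length in pixels is half the picture's height over the tangent of half this angle, whatever the lens; pixels are square), "cx", "cy" (the principal point, pixels), "k1" (the pictures are not rectified: a ray, as slopes to the right and down, at radius r is drawn at 1 + k1 r^2 times it, then the intrinsics apply), "origin" and "rotation" of the camera in the world. Camera axes: x right, y up, looking along -z (the intrinsics and any distortion apply to the point x, -y, -z); pixel columns grow to the right and rows downward; lengths in m; the calibration is good to about 2 mm. A picture is of the moment at which its call begins. camera_info takes no time and is no camera call.
- ticket.job_done(): hands the job in; it is judged then, once.
The state is a dict: "time_s": time; "q": joint angles; "joint_vel": joint speeds; "joint_torque": joint torques, N m; "tcp_pos": TCP position; "tool_rot": TCP orientation; "contact_force": force on the tool from outside, world axes, zero at the start; "torque": the same for the moment, N m; "grip_width": opening from 0.0 (shut) to 1.0 (fully open); "gripper_force": force on a finger pad.
Only numpy, scipy, OpenCV 4.12 (cv2) and the standard library are available. Lean on these libraries where they do the work, as an engineer would, in place of code of your own. Each camera call takes 0.05 s, during which the arm holds its last target. There are 200 camera calls.

TASK

A breaker in the power distribution box on the bench has tripped. Press the box's grey flap down at the round push mark so that its touch latch lets go, and take your finger away so it springs ajar; then swing the flap right over until it leans back open by itself, and push the tripped breaker's toggle, the one that leans towards the box's front, over to lean to the back like the other two. Do it all with the fingertips, gripping and picking up nothing, and leave the flap open, the other breakers on and the things round the box where they are.

Things in the scene. Friction and masses are not known exactly. Their poses are not given: they have to be found in the camera images.
- power_box: Black rubber power box, 200 deep x 250 wide x 117 mm high, fixed to the bench. Origin: centre of its underside; +x to its back, +y to its left seen from the front, +z up. Front (-x, three grey socket outlets, faces the robot) 85 mm high; the deck slopes up to the back by 0.2 rad. A steel tube grip on each side reaches 151 mm from the middle.
- flap (a joint): Hinge of the grey flap over the breakers, along the box's y. 0 = shut, latched, parallel to the deck; grows (rad) as its front rises; stops at -0.035 and 2.05. Pressed below about -0.027 (4 mm and 3 to 4 N at the push mark) the latch lets go, and with the finger gone a spring arm lifts the flap to about 0.7, where it rests ajar. The latch works once: it does not catch again.
- push_mark (a point): Centre of the round dished push mark (25 mm across, dark rim) on the flap's upper face, 25 mm behind the front edge and 55 mm right of its middle, just over the latch. Axes: x from the front edge to the hinge, y along the hinge (box's y), z out of the flap's upper face. Under it a steel latch hook (6 x 15 mm) stands 25 mm out of the flap's inside: keep clear of it when swinging the flap.
- flap_lip (a point): Middle of the flap's free front edge (204 mm long, 5 mm thick; overhangs the box's front by 15 mm, but the outlets stand out 21 mm, up to z 74 mm), 174 mm from the hinge line. Axes as push_mark.
- flap_hinge (a point): Middle of the flap's hinge line; in the box's frame at x +55, z +126 mm. Axes as push_mark. From ajar on, the 160 g flap swings freely about it: let go before upright (joint 1.77) it drops back to ajar; past upright it falls on to its stop at 2.05 and leans there.
- toggle_a (a joint): Toggle of breaker a, hinged along the box's y. 0 = tripped, leaning 0.5 rad to the front of the deck's normal; 1.0 = on, leaning 0.5 rad to the back. It snaps over its middle (0.5) and takes 1 to 2 N at the tip. Which breaker sits left, middle or right varies.
- toggle_b (a joint): Toggle of breaker b, same as toggle_a.
- toggle_c (a joint): Toggle of breaker c, same as toggle_a.
- toggle_a_tip (a point): Middle of the tip of breaker a's black toggle bar (36 mm wide along the box's y, 5 mm thick). z from the pivot (22 mm below) to the tip. The pivot is in the box's frame at x -7, z +79 mm, y -54, 0 or +54 mm. The tip stands about 14 mm over the white breaker's nose, which reaches 22 mm before and behind the pivot; the well's front rim, level with the deck, is 58 mm before a tripped tip.
- toggle_b_tip (a point): The same point of breaker b's toggle.
- toggle_c_tip (a point): The same point of breaker c's toggle.
- tape_measure: Yellow and black tape measure, 44x81x68 mm, loose, left of the box. Origin: underside centre. Leave it.
- bearing_box: Small blue cardboard box, 52x72x44 mm, loose, right of the box. Origin: underside centre. Leave it.
- mug: White dotted mug, 82x114x91 mm, loose, right of the box towards the back. Origin: underside centre. Leave it.
- marker: White marker with blue cap, 17x135x16 mm, lying loose left of the box's front corner. Origin: underside centre. Leave it.
- offcut: Brown wood offcut, 45x100x19 mm, lying loose right of the box's front corner. Origin: underside centre. Leave it.

How it is judged:
By the outcome, as a careful person would: the job done as asked, in the order asked, and still so for the second after the job is handed in, with the robot touching nothing.
It also fails if it takes over 45 s, if anything falls off the work surface, if the arm or the gripper's body presses on something with over 40 N, if the wrist force passes 120 N, or if a joint passes its speed limit or range.

## Working session

There is one attempt and no reset: what is moved stays moved. The work goes in short steps, Python scripts to look and compute and a tool call to move; the robot and the scene stay as the last step left them, time stands still between calls to the robot, and variables do not carry over. Pictures are saved under pics/ and viewed, at most 10 in all, crops included, and the job is handed in when it is done.

Besides the shell and the picture viewer there is one more tool, called after "Request:" by a JSON object that holds its "op" and its "data". apply_moves: Moves the arm, as the interface text tells. Its arguments: {"type":"object","properties":{"steps":{"type":"array"},"fingers":{"type":"number"},"squeeze":{"type":"number"}},"required":["steps"]}

```bash
mkdir -p pics; cat > h.py <<'E'
import numpy as np, cv2
from workcell import telemetry, imaging, ticket
def K(n):
    c=imaging.camera_info(n); f=240/np.tan(np.radians(c["fovy"])/2); return c,f
def proj(n,P):
    c,f=K(n); p=(np.atleast_2d(P)-np.array(c["origin"]))@np.array(c["rotation"]).reshape(3,3)
    s=np.c_[p[:,0]/-p[:,2],-p[:,1]/-p[:,2]]; s=s*(1+c["k1"]*(s**2).sum(1,keepdims=True))
    return s*f+[c["cx"],c["cy"]]
def ray(n,uv):
    c,f=K(n); d=(np.atleast_2d(uv).astype(float)-[c["cx"],c["cy"]])/f; s=d.copy()
    for _ in range(20): s=d/(1+c["k1"]*(s**2).sum(1,keepdims=True))
    return np.array(c["origin"]), np.c_[s[:,0],-s[:,1],-np.ones(len(s))]@np.array(c["rotation"]).reshape(3,3).T
def onz(n,uv,z):
    o,d=ray(n,uv); return o+d*((z-o[2])/d[:,2])[:,None]
def shot(n,f):
    im=imaging.capture(n); cv2.imwrite("pics/"+f,im[:,:,::-1]); return im
E
python3 - <<'E'
from h import *
for n in("scene","top"):
    shot(n,n+"0.png"); print(n,imaging.camera_info(n))
print(telemetry.sense())
E
```

```text
scene {'fovy': 50.96239236306973, 'cx': 313.15272218862236, 'cy': 243.917663296825, 'k1': -0.03176133214413786, 'origin': array([ 0.13478257, -0.48632923,  0.66731231]), 'rotation': array([ 0.86600192,  0.01478384, -0.66548012])}
top {'fovy': 47.65940948884988, 'cx': 329.4603962682578, 'cy': 244.68556208302772, 'k1': -0.0332597579529052, 'origin': array([0.47493067, 0.04948381, 1.06517654]), 'rotation': array([ 0.07614022, -0.0329174 , -1.58722322])}
{'time_s': 0.1, 'q': array([ 1.50059861e+00,  2.55682913e-01,  1.07128302e-01, -4.26738532e-04,
       -1.42387446e+00, -2.84629198e-01]), 'joint_vel': array([-0.00139065, -0.00117549,  0.00312397,  0.00174307, -0.00042667,
       -0.00031943]), 'joint_torque': array([-2.41232090e-03, -3.87603664e+01,  2.38474381e+01,  5.37792429e+00,
       -3.79566671e-03, -1.26522536e-06]), 'tcp_pos': array([0.19087013, 0.51537249, 0.24148587]), 'tool_rot': array([ 3.13990708e+00, -5.34232174e-05, -3.54889691e-01]), 'contact_force': array([-0.1948869 ,  0.23122093,  1.29004017]), 'torque': array([-0.00838682,  0.05154481, -0.00120399]), 'gripper_force': 0.0, 'grip_width': 1.0003123566194925}
```

View pics/scene0.png

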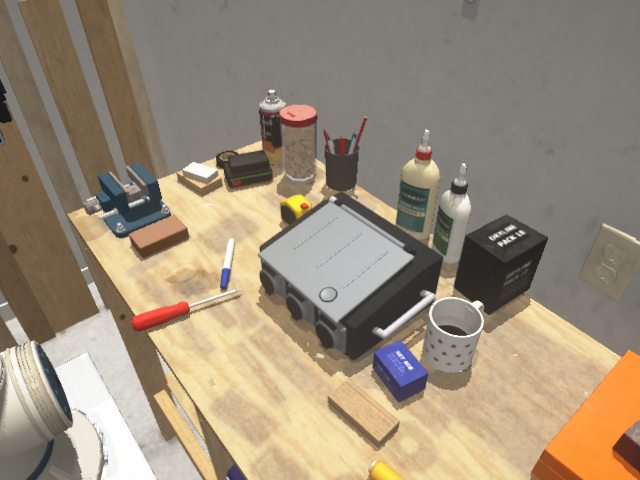

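View pics/top0.png

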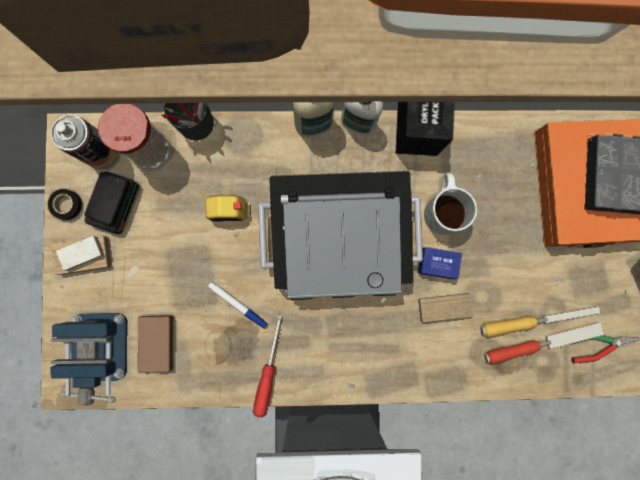

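The scene view shows the box with the push mark at about (328,294). In the top view the mark is at (375,280) and the flap corners are near (288,297), (401,294), (399,196) and (285,198). A shelf overhangs the back of the bench.

```bash
sed -i 's/np.array(c\["rotation"\]).reshape(3,3)/Rot.from_euler("xyz",c["rotation"]).as_matrix()/; s/^import numpy as np, cv2/import numpy as np, cv2\nfrom scipy.spatial.transform import Rotation as Rot\nfrom scipy.optimize import least_squares/' h.py
cat > m.py <<'E'
from h import *
pm={}
for n,(u,v),w in(("top",(375,280),12),("scene",(328,294),14)):
    im=cv2.imread(f"pics/{n}0.png"); g=cv2.cvtColor(im,6)
    c=g[v-w:v+w+1,u-w:u+w+1].astype(int)
    m=(c<np.median(c)-25).astype(np.uint8)
    k,l,s,ce=cv2.connectedComponentsWithStats(m,connectivity=8)
    for i in range(1,k):
        if s[i][4]>15: print(n,s[i],ce[i]+[u-w,v-w])
    i=1+np.argmin([np.hypot(*(ce[i]-w)) for i in range(1,k)])
    ys,xs=np.where(l==i); e=cv2.fitEllipse(np.c_[xs,ys].astype(np.float32)); pm[n]=np.array(e[0])+[u-w,v-w]; print(n,e,pm[n])
    # flap corners
    hsv=cv2.cvtColor(im,40); m=((hsv[...,1]<50)&(g>85)&(g<200)).astype(np.uint8)
    m=cv2.morphologyEx(m,cv2.MORPH_OPEN,np.ones((3,3)))
    k,l,s,ce=cv2.connectedComponentsWithStats(m,connectivity=4)
    i=l[v-(25 if n=="top" else 28),u-20]; 
    cs,_=cv2.findContours((l==i).astype(np.uint8),0,2); cc=max(cs,key=cv2.contourArea)
    h=cv2.convexHull(cc); print(n,s[i],cv2.approxPolyDP(h,6,True)[:,0].tolist())
o1,d1=ray("top",pm["top"]);o2,d2=ray("scene",pm["scene"])
A=np.c_[d1[0],-d2[0]];t=np.linalg.lstsq(A,o2-o1,rcond=None)[0]
print(o1+d1[0]*t[0],o2+d2[0]*t[1])
print("mark z .0964", onz("top",pm["top"],.0964),onz("scene",pm["scene"],.0964))
print("lip",onz("top",[(288,297.5),(401,294.5)],.0914),"hinge",onz("top",[(285,198),(399,196)],.126))
E
python3 m.py
```

```text
top [ 4  4 17 17 83] [374.85542169 279.34939759]
top ((11.938015937805176, 11.7195405960083), (15.136813163757324, 15.305286407470703), 60.30814743041992) [374.93801594 279.7195406 ]
top [  281   193   122   105 11522] [[399, 198], [401, 293], [287, 297], [281, 200]]
scene [  5   7  19  16 102] [328.33333333 295.11764706]
scene [ 0 22  7  7 28] [316. 306.]
scene ((13.773597717285156, 14.119776725769043), (14.217314720153809, 17.25843048095703), 76.07482147216797) [327.77359772 294.11977673]
scene [  258   199   156   126 10596] [[328, 199], [413, 255], [338, 324], [303, 316], [282, 298], [258, 255]]
[ 0.48446229 -0.06370228  0.09764178] [ 0.4847126  -0.06387849  0.09766486]
mark z .0964 [[ 0.48447453 -0.06384755  0.0964    ]] [[ 0.4854896  -0.06294047  0.0964    ]]
lip [[ 0.45540383  0.0916433   0.0914    ]
 [ 0.45726815 -0.11079754  0.0914    ]] hinge [[ 0.62872245  0.09352263  0.126     ]
 [ 0.63008821 -0.10613222  0.126     ]]
```

The box is at about (0.574, -0.0085) with yaw ≈ 0.009, and the push mark is at (0.4845, -0.0637, 0.0976). I'll shut the fingers and move across.

Request:
{"op": "apply_moves", "data": {"fingers": 1, "squeeze": 20, "steps": [[[0.02,-0.04,0.02],[0,0,0.036]],[[0.04,-0.08,0.04],[0,0,0.072]],[[0.06,-0.12,0.06],[0,0,0.108]],[[0.08,-0.16,0.06],[0,0,0.144]],[[0.1,-0.2,0.06],[0,0,0.18]],[[0.12,-0.24,0.06],[0,0,0.216]],[[0.14,-0.28,0.06],[0,0,0.252]],[[0.16,-0.32,0.06],[0,0,0.288]],[[0.18,-0.36,0.06],[0,0,0.324]],[[0.2,-0.4,0.06],[0,0,0.364]]]}}

```text
time_s: 1.1
tcp_pos: [0.3912, 0.114, 0.3022]
tool_rot: [-3.141, 0.0, 0.011]
contact_force: [0.5, -0.1, -0.6]
grip_width: -0.001
gripper_force: 0.0
```

```bash
python3 - <<'E'
from h import *
s=telemetry.sense();print({k:np.round(s[k],4) for k in("time_s","q","tcp_pos","tool_rot","contact_force","grip_width")})
for u in(200,320,460,600):
    o,d=ray("scene",[(u,0)]);d=d[0];print(u,[ (x,np.round(o+d*(x-o[0])/d[0],3)) for x in(.6,.7,.8)])
for z in(.4,.5,.6,.7,.8): print(z,onz("top",[(100,100),(350,103),(350,60)],z)[:,0].round(3))
E
```

```text
{'time_s': np.float64(1.1), 'q': array([ 6.7190e-01, -4.5000e-02, -8.2600e-02, -3.0000e-04, -1.5332e+00,
        9.1010e-01]), 'tcp_pos': array([0.3912, 0.114 , 0.3022]), 'tool_rot': array([-3.1414e+00,  2.0000e-04,  1.1200e-02]), 'contact_force': array([ 0.5238, -0.1366, -0.6309]), 'grip_width': np.float64(-0.001)}
200 [(0.6, array([0.6  , 0.465, 0.406])), (0.7, array([0.7 , 0.67, 0.35])), (0.8, array([0.8  , 0.875, 0.294]))]
320 [(0.6, array([0.6  , 0.096, 0.476])), (0.7, array([0.7  , 0.221, 0.435])), (0.8, array([0.8  , 0.346, 0.394]))]
460 [(0.6, array([ 0.6  , -0.138,  0.522])), (0.7, array([ 0.7  , -0.064,  0.491])), (0.8, array([0.8  , 0.011, 0.46 ]))]
600 [(0.6, array([ 0.6  , -0.281,  0.551])), (0.7, array([ 0.7  , -0.237,  0.526])), (0.8, array([ 0.8  , -0.193,  0.501]))]
0.4 [0.71  0.704 0.76 ]
0.5 [0.675 0.669 0.717]
0.6 [0.639 0.635 0.674]
0.7 [0.604 0.601 0.631]
0.8 [0.569 0.566 0.588]
```

Request:
{"op": "apply_moves", "data": {"steps": [[[0.02,-0.04,0],[0,-0.05,0]],[[0.04,-0.08,0],[0,-0.1,0]],[[0.06,-0.12,-0.02],[0,-0.15,0]],[[0.08,-0.155,-0.04],[0,-0.2,0]],[[0.087,-0.178,-0.07],[0,-0.2,0]],[[0.087,-0.178,-0.11],[0,-0.2,0]],[[0.087,-0.178,-0.14],[0,-0.2,0]],[[0.087,-0.178,-0.165],[0,-0.2,0]],[[0.087,-0.178,-0.173],[0,-0.2,0]],[[0.087,-0.178,-0.173],[0,-0.2,0]]]}}

```text
time_s: 2.1
tcp_pos: [0.4774, -0.0624, 0.1284]
tool_rot: [3.139, -0.198, 0.01]
contact_force: [-0.2, 1.0, -0.8]
grip_width: -0.001
gripper_force: 0.0
```

```bash
python3 - <<'E'
from h import *
a=shot("scene","s1.png"); cv2.imwrite("pics/s1c.png",cv2.resize(a[170:370,220:480,::-1],None,fx=3,fy=3))
E
```

```text
(no output)
```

View pics/s1c.png

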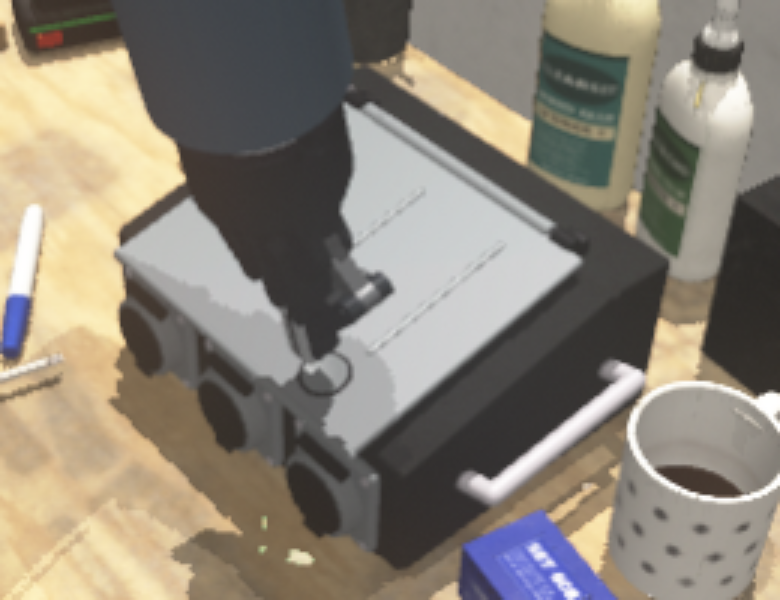

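The fingertip hovers over the mark, which is at crop (325,372). Next I press slowly along the flap's normal.

Request:
{"op": "apply_moves", "data": {"steps": [[[0.002,-0.001,-0.01],[0,0,0]],[[0.003,-0.001,-0.016],[0,0,0]],[[0.004,-0.001,-0.018],[0,0,0]],[[0.004,-0.001,-0.02],[0,0,0]],[[0.004,-0.001,-0.021],[0,0,0]],[[0.004,-0.001,-0.022],[0,0,0]],[[0.004,-0.001,-0.023],[0,0,0]],[[0.005,-0.001,-0.024],[0,0,0]],[[0.005,-0.001,-0.025],[0,0,0]],[[0.005,-0.001,-0.025],[0,0,0]]]}}

```text
time_s: 3.15
tcp_pos: [0.4833, -0.0633, 0.1049]
tool_rot: [3.14, -0.201, 0.01]
contact_force: [-3.8, 0.9, 8.9]
grip_width: 0.002
gripper_force: 4.6
```

About 9 N, so the flap is against its stop. Now I withdraw along the normal, then back and up.

Request:
{"op": "apply_moves", "data": {"steps": [[[-0.005,0,0.025],[0,0,0]],[[-0.015,0,0.07],[0,0,0]],[[-0.03,0,0.11],[0,0,0]],[[-0.05,0,0.15],[0,0,0]],[[-0.08,0.02,0.17],[0,-0.1,0]],[[-0.11,0.05,0.17],[0,-0.2,0]],[[-0.13,0.08,0.17],[0,-0.3,0]],[[-0.13,0.1,0.17],[0,-0.4,0]],[[-0.13,0.1,0.17],[0,-0.5,0]],[[-0.13,0.1,0.17],[0,-0.6,0]]]}}

```text
time_s: 4.15
tcp_pos: [0.3507, 0.0309, 0.2727]
tool_rot: [3.104, -0.656, 0.023]
contact_force: [-1.9, -0.5, -0.8]
grip_width: -0.006
gripper_force: 0.0
```

```bash
python3 - <<'E'
from h import *
a=shot("scene","s2.png");b=shot("top","t2.png"); cv2.imwrite("pics/s2c.png",np.hstack([cv2.resize(a[150:350,220:480,::-1],None,fx=1.5,fy=1.5),cv2.resize(b[150:350,220:480,::-1],None,fx=1.5,fy=1.5)]))
s=telemetry.sense();print(s["q"],s["tcp_pos"],s["tool_rot"])
E
```

```text
[ 1.30592199 -0.70680224 -0.93137297  0.67261969 -1.2500903   0.10277316] [0.34934282 0.03359243 0.26996256] [ 3.09952403 -0.65249161  0.04006732]
```

View pics/s2c.png

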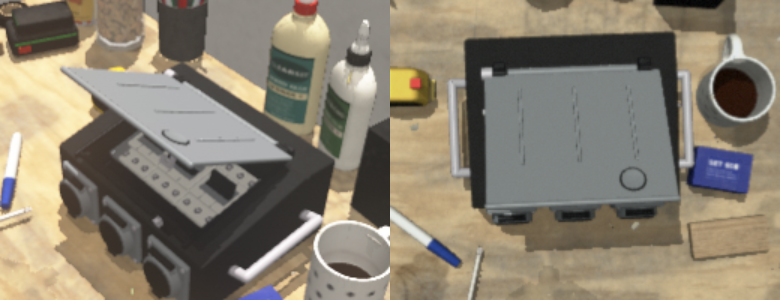

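The flap rests ajar: the lip is free, toggles are visible underneath, and the right-hand one appears to lean forward. The wrist came too close to the base axis, so I'll move the tool forward and then down in front of the lip.

Request:
{"op": "apply_moves", "data": {"steps": [[[0.02,0,0],[0,0,0]],[[0.04,0,0],[0,0,0]],[[0.055,0,0],[0,0,0]],[[0.065,0,0],[0,0,0]],[[0.065,0,-0.01],[0,0,0]],[[0.065,0,-0.03],[0,0,0]],[[0.065,0,-0.05],[0,0,0]],[[0.065,0,-0.07],[0,0,0]],[[0.065,0,-0.09],[0,0,0]],[[0.065,0,-0.09],[0,0,0]]]}}

```text
time_s: 5.25
tcp_pos: [0.4171, 0.0298, 0.1852]
tool_rot: [3.102, -0.648, 0.022]
contact_force: [-0.6, -0.8, -0.8]
grip_width: 0.0
gripper_force: 0.0
```

```bash
python3 - <<'E'
from h import *
s=telemetry.sense();print(s["q"].round(3),s["joint_vel"].round(2),s["tcp_pos"],s["tool_rot"])
E
```

```text
[ 0.673 -0.394 -1.088  0.89  -0.536  0.2  ] [ 0.03 -0.03 -0.02 -0.05 -0.08  0.05] [0.41706098 0.02984216 0.18517398] [ 3.10162213 -0.64773554  0.02165203]
```

Request:
{"op": "apply_moves", "data": {"steps": [[[0.02,0,-0.005],[0,0,0]],[[0.04,0,-0.008],[0,0,0]],[[0.05,0,-0.008],[0,0,0]],[[0.05,0,-0.008],[0,0,0]],[[0.055,0,-0.003],[0,0,0]],[[0.06,0,0.002],[0,0,0]],[[0.067,0,0.012],[0,0,0]],[[0.074,0,0.022],[0,0,0]],[[0.081,0,0.031],[0,0,0]],[[0.087,0,0.04],[0,0,0]]]}}

```text
time_s: 6.25
tcp_pos: [0.5024, 0.0306, 0.2255]
tool_rot: [3.102, -0.647, 0.024]
contact_force: [0.4, 0.1, -0.7]
grip_width: -0.001
gripper_force: 0.3
```

```bash
python3 - <<'E'
from h import *
a=shot("scene","s3.png"); cv2.imwrite("pics/s3c.png",cv2.resize(a[150:350,220:480,::-1],None,fx=2,fy=2))
s=telemetry.sense();print(s["q"].round(3),s["tcp_pos"],s["tool_rot"])
E
```

```text
[ 0.527 -0.223 -0.849  0.757 -0.494  0.459] [0.50381825 0.03127226 0.22756183] [ 3.10271721 -0.64989472  0.0243827 ]
```

View pics/s3c.png

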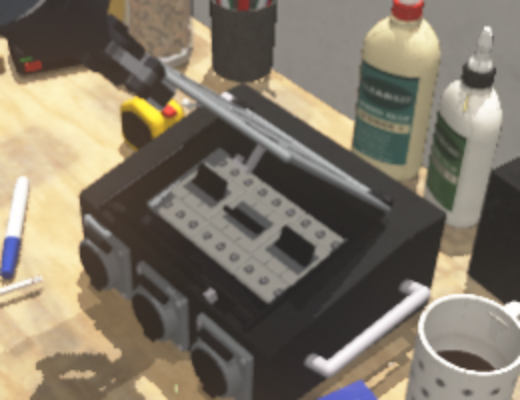

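The finger has lifted the flap further. The middle toggle, at crop (245,217), leans differently from the left and right ones and is the tripped breaker. I'll carry on along the arc past upright.

Request:
{"op": "apply_moves", "data": {"steps": [[[0.013,0,0.012],[0,0,0]],[[0.027,0,0.022],[0,0,0]],[[0.043,0,0.031],[0,0,0]],[[0.059,0,0.039],[0,0,0]],[[0.07,0,0.043],[0,0,0]],[[0.08,0,0.045],[0,0,0]],[[0.092,0,0.047],[0,0,0]],[[0.105,0,0.048],[0,0,0]],[[0.115,0,0.048],[0,0,0]],[[0.125,0,0.047],[0,0,0]]]}}

```text
time_s: 7.3
tcp_pos: [0.6287, 0.0309, 0.2725]
tool_rot: [3.102, -0.648, 0.024]
contact_force: [-0.1, -0.2, 0.2]
grip_width: -0.002
gripper_force: 0.0
```

```bash
python3 - <<'E'
from h import *
a=shot("scene","s4.png"); cv2.imwrite("pics/s4c.png",cv2.resize(a[100:350,200:500,::-1],None,fx=2,fy=2))
s=telemetry.sense();print(s["q"].round(3),s["tcp_pos"],s["tool_rot"])
E
```

```text
[ 0.417  0.013 -0.472  0.534 -0.554  0.782] [0.62974708 0.03106414 0.2721005 ] [ 3.10158144 -0.64804635  0.02464363]
```

View pics/s4c.png

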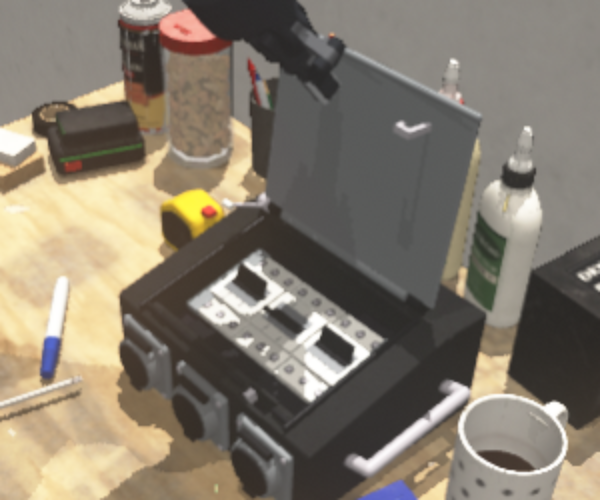

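The flap leans open on its stop, and the middle toggle at crop (285,320) is the tripped one. I'll check the toggle's predicted position and work out the turn back to tool-down.

```bash
python3 - <<'E'
from h import *
R0=Rot.from_euler("xyz",[3.1016,-.648,.0246]); R1=Rot.from_euler("xyz",[np.pi,0,.009]); print((R1*R0.inv()).as_rotvec())
im=cv2.imread("pics/s4.png")
B=np.array([.574,-.0085,0])
for y,a in((.054,-.3),(0,.7),(-.054,-.3)):
  for s in(-.018,.018):
    p=proj("scene",B+[-.007-.022*np.sin(a),y+s,.079+.022*np.cos(a)])[0]; print(p)
    cv2.circle(im,tuple(np.round(p*8).astype(int)),8,(0,0,255),-1,shift=3)
cv2.imwrite("pics/s4d.png",cv2.resize(im[210:310,280:410],None,fx=5,fy=5,interpolation=cv2.INTER_NEAREST))
E
```

```text
[ 0.02769321  0.64846453 -0.00209086]
[333.85136929 240.72459524]
[320.96154811 230.7122996 ]
[345.0702438  263.77299564]
[331.31120366 252.72390436]
[376.61451797 273.95051748]
[361.62849066 262.30512369]
```

View pics/s4d.png

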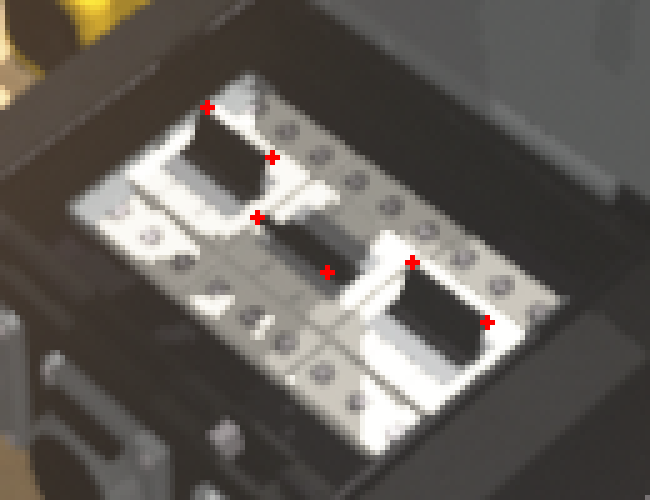

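The predictions match the toggle tips, and the middle one is tripped. Now I retreat and go upright in front of it.

Request:
{"op": "apply_moves", "data": {"steps": [[[-0.03,0,0.01],[0,0,0]],[[-0.06,0,0.02],[0.003,0.08,0]],[[-0.09,-0.01,0.02],[0.007,0.17,0]],[[-0.112,-0.02,0.02],[0.011,0.26,0]],[[-0.114,-0.03,0.02],[0.015,0.35,-0.001]],[[-0.114,-0.04,0.01],[0.019,0.44,-0.001]],[[-0.114,-0.04,-0.01],[0.023,0.53,-0.002]],[[-0.114,-0.04,-0.04],[0.028,0.62,-0.002]],[[-0.114,-0.04,-0.08],[0.028,0.648,-0.002]],[[-0.114,-0.04,-0.11],[0.028,0.648,-0.002]]]}}

```text
time_s: 8.35
tcp_pos: [0.5142, -0.0093, 0.1596]
tool_rot: [-3.141, 0.003, 0.007]
contact_force: [0.7, 0.6, -0.5]
grip_width: -0.003
gripper_force: 0.0
```

Request:
{"op": "apply_moves", "data": {"steps": [[[0,0,-0.03],[0,0,0]],[[0,0,-0.05],[0,0,0]],[[0,0,-0.062],[0,0,0]],[[0.008,0,-0.062],[0,0,0]],[[0.016,0,-0.062],[0,0,0]],[[0.022,0,-0.062],[0,0,0]],[[0.028,0,-0.062],[0,0,0]],[[0.033,0,-0.062],[0,0,0]],[[0.037,0,-0.062],[0,0,0]],[[0.04,0,-0.062],[0,0,0]]]}}

```text
time_s: 9.35
tcp_pos: [0.5554, -0.0092, 0.1009]
tool_rot: [-3.141, -0.002, 0.009]
contact_force: [0.1, -0.1, -0.3]
grip_width: -0.001
gripper_force: 0.0
```

Request:
{"op": "apply_moves", "data": {"steps": [[[0.002,0,0],[0,0,0]],[[0.003,0,0],[0,0,0]],[[-0.01,0,0],[0,0,0]],[[-0.03,0,0.005],[0,0,0]],[[-0.03,0,0.04],[0,0,0]],[[-0.03,0,0.08],[0,0,0]],[[-0.03,0,0.12],[0,0,0]],[[-0.06,0,0.16],[0,0,0]],[[-0.09,0.04,0.19],[0,0,0]],[[-0.11,0.08,0.2],[0,0,0]]]}}

```text
time_s: 10.35
tcp_pos: [0.4462, 0.0675, 0.3029]
tool_rot: [-3.14, -0.006, 0.005]
contact_force: [1.7, 2.0, 0.1]
grip_width: -0.002
gripper_force: 0.0
```

```bash
python3 - <<'E'
from h import *
a=shot("scene","s5.png"); b=shot("top","t5.png")
cv2.imwrite("pics/s5c.png",np.hstack([cv2.resize(a[150:350,220:480,::-1],None,fx=1.5,fy=1.5),cv2.resize(a[210:310,280:410,::-1],None,fx=3,fy=3)]))
E
```

```text
(no output)
```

View pics/s5c.png

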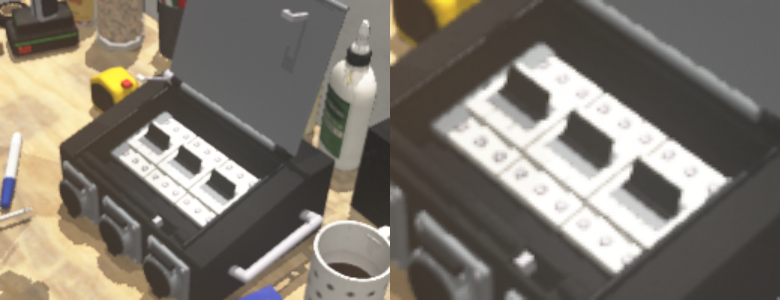

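All three toggles now lean to the back, the flap is open and the arm is clear.

```bash
python3 -c "
from h import *
print(ticket.job_done())"
```

```text
the job is handed in; nothing more can be done
None
```

The flap was unlatched and now leans open, the tripped middle breaker is switched on like the other two, and the job was handed in at about 10.5 s with the arm clear.

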